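# Make up two clamping kits

## Robot

A 6-joint arm with a two-finger parallel gripper is mounted at the origin on a cart in front of the work surface, level with it; the furniture and walls round the work are solid. World frame = base frame: x ahead of the robot, y to its left, z up, the work surface at z = 0. Lengths are in m, angles in rad, forces in N, time in s.
With the tool pointing down it reaches from about 0.3 to 0.85 m from the base axis. Payload 5.4 kg.
Tool frame: the origin (TCP) lies midway between the tips of the shut fingers; the grasp point (between the pads) lies 19 mm behind it; z points along the fingers, y is the line along which they close (so a half turn about z gives the same grasp; the last joint's range is limited). The gripper opens to 85 mm and grips with 20 to 120 N. Pads are 22 mm wide; open, the fingers measure 114 mm over their backs; the gripper's body (76 mm by 85 mm) begins 54 mm behind the grasp point. The pads swing forward as they close: fully open they stand 13 mm farther back than shut.
Start: joints at [0.941, 0.158, 1.597, -0, 1.386, -0.21], TCP at [0.234, 0.525, 0.231] pointing down, gripper open.
Joint ranges: [-2.91, 2.91], [-0.94, 2.29], [0.18, 2.7], [-1.29, 4.43], [0.17, 2.64], [-3, 3]. Speed limits (rad/s): [2.57, 2.57, 3.14, 3.14, 3.14, 3.14].

## Interface

Orientations are given as a rotation vector (axis times angle).
In Python, from bench import env gives the robot as it stands.
- The arm moves only by the shell command python3 -m handwheel 'ROWS' [FORCE]. ROWS is JSON, a list of rows, each a list of 3 entries, a list of its own where there are three numbers: the turn, a rotation vector about the tool's x, y, z in degrees, then the shift along the tool's x, y, z in mm, then the closure in counts, from 0 (fully open) to 255 (shut). In form: [[[ax, ay, az], [tx, ty, tz], hand], ...]. A call has 1 to 8 rows; each row shifts and turns the commanded pose from where the row before left it, along the tool's axes as they then stand; what a row does not reach is not made up. A row lasts 1/12 s, in which the tool goes at most 41.7 mm and 7.16 degrees, less where a joint would pass 70% of its speed; a pose out of reach is approached as far as the arm can. A call is refused whole if a number of a shift passes 41.7 or a number of a turn 7.16, either way. A call with a gripper value outside its range is refused whole. The fingers move at their own pace and stop on an object; FORCE is the grip in N (left out, the last holds). Time passes only in rows, so rows that do not move let the fingers close. It gives the time, the measured TCP pose, the force, the opening and the grip force at its end, in the units of the state.
- env.get_state(): the state, without advancing time (a new reading comes with each control period).
- env.get_image(name): name is "scene" or "side" or "wrist"; returns a dict with "img" (400x640x3 uint8, red, green, blue), "mtx" (3x3 intrinsics, pixels), "k1" (the pictures are not rectified: a ray, as slopes to the right and down, at radius r is drawn at 1 + k1 r^2 times it, then the intrinsics apply), "view" (4x4, takes a point from world to camera coordinates). Camera axes: x right, y up, looking along -z (the intrinsics and any distortion apply to the point x, -y, -z); pixel columns grow to the right and rows downward; lengths in m; the calibration is good to about 2 mm. A picture is of the moment at which its call begins. There is no depth.
- env.sign_off(): hands the job in; it is judged then, once.
Trained networks look in a picture, given as the dict that the camera call returned (one of the last four; its "shot" number tells which), for a name from the list of things; names that differ only in an ending like _2 or _b are one class to them, and where a whole thing is asked for, a point or a joint stands for the part that bears it (a point fixed in the world has none). Each returns a list of dicts, best first, with "p" (0 to 1); they miss things now and then, are a little off and sometimes report something else, mostly with a low value. They report only what shows in the picture. A call takes as long as a camera call. They do not tell look-alikes from the thing itself.
- env.look_for(picture, target): "position" ([column, row] in pixels, amid what is visible of it).
- env.spot_point(picture, target): "position" ([column, row] in pixels: a listed point, or the origin of a listed thing).
The state is a dict: "time": time; "joint_positions": joint angles; "qvel": joint speeds; "joint_efforts": joint torques, N m; "ee_pos": TCP position; "ee_rot": TCP orientation; "wrist_force": force on the tool from outside, world axes, zero at the start; "ft_torque": the same for the moment, N m; "opening": finger opening in m; "finger_force": force on a finger pad.
Only numpy, scipy, OpenCV 4.12 (cv2) and the standard library are available. Lean on these libraries where they do the work, as an engineer would, in place of code of your own. Each camera call takes 0.05 s, during which the arm holds its last target. There are 200 camera calls.

## Task

Make up the two clamping kits from the stock lying loose along the front of the bench. The yellow tray gets the block with the tall silver pin and the red cap; the green tray gets the block with the brass-coloured collar and the plain block without a pin. Put one thing in each bay (either bay of its tray), set down upright and flat on the bay's floor near its middle, and leave the white casting where it lies.

Things in the scene. Friction and masses are not known exactly. Their poses are not given: they have to be found in the camera images.
- pin_block: Dark brown-black clamp block, 24 mm wide (its x), about 62 mm long (its y), base 10 mm high all over, jaws at both ends (y = +9 to +29 and -27 to -11 mm) 17 mm high, a tall rounded silver-grey pin 10 mm thick on the +y end (y = +20 mm) up to 30 mm above the underside. Origin at the centre of its underside, y along its length. Grasp from above across the width, best at y = +10 mm.
- collar_block: Dark brown-black clamp block, 26 mm wide (its x), about 56 mm long (its y), base 10 mm high all over, jaws at both ends (y = +8 to +26 and -24 to -9 mm) 17 mm high, a pale brass-coloured collar 13 mm across with a thin silver stud on the +y end (y = +17 mm) up to 30 mm above the underside. Origin at the centre of its underside, y along its length. Grasp from above across the width, best at y = +10 mm.
- plain_block: Dark brown-black clamp block, 25 mm wide (its x), about 60 mm long (its y), base 10 mm high all over, ends about 18 mm high, with a silver plate and low bolt head on top (22 mm at most), no pin or collar. Origin at the centre of its underside, y along its length. Grasp from above across the width, best at y = +10 mm.
- red_cap: Round red plastic cap, 33 mm across and 14 mm high, lying with its closed top up. Origin at the centre of its underside, z up. Grasp from above across any diameter.
- yellow_tray: Shallow thick-based yellow kit tray fixed to the bench, 108 mm (its x) by 164 mm (its y), a lip at each end. Origin: centre of its underside. A rib along x through the middle parts it into two bays, each 100 mm (x) by 76 mm (y), centred at y = +40 and -40 mm. Floor 14 mm above the bench; rims and rib 4 mm thick, tops 19 mm above the bench.
- green_tray: Shallow thick-based green kit tray fixed to the bench, 108 mm (its x) by 164 mm (its y), a lip at each end. Origin: centre of its underside. A rib along x through the middle parts it into two bays, each 100 mm (x) by 76 mm (y), centred at y = +40 and -40 mm. Floor 14 mm above the bench; rims and rib 4 mm thick, tops 19 mm above the bench.
- casting: Pale grey-white open casting, 60 mm (its x) by 110 mm (its y) and 28 mm high, lying among the stock; not part of any kit. Origin at the centre of its underside.
Mind the look-alikes: they are no part of the job. Leave any orange look-alike of the plain_block alone.

How it is judged:
At the end, for the whole second after the job is handed in: Yellow tray: pin block and red cap; green tray: collar block and plain block; one per bay, within 32 mm (tray x) and 28 mm (tray y) of the bay's centre, underside below 18 mm over the tray's underside (floor 14 mm), upright within 0.1 rad, at rest. Casting moved under 25 mm (((x of pin_block in the frame of yellow_tray between -0.032 and 0.032 m and z of pin_block in the frame of yellow_tray between 0.011 and 0.018 m and angle between each of pin_block, red_cap's own z axis and vertical below 0.1 rad and linear speed of each of pin_block, red_cap below 0.02 m/s and y of pin_block in the frame of yellow_tray between 0.012 and 0.068 m and x of red_cap in the frame of yellow_tray between -0.032 and 0.032 m and z of red_cap in the frame of yellow_tray between 0.011 and 0.018 m and y of red_cap in the frame of yellow_tray between -0.068 and -0.012 m) or (x of pin_block in the frame of yellow_tray between -0.032 and 0.032 m and z of pin_block in the frame of yellow_tray between 0.011 and 0.018 m and angle between each of pin_block, red_cap's own z axis and vertical below 0.1 rad and linear speed of each of pin_block, red_cap below 0.02 m/s and y of pin_block in the frame of yellow_tray between -0.068 and -0.012 m and x of red_cap in the frame of yellow_tray between -0.032 and 0.032 m and z of red_cap in the frame of yellow_tray between 0.011 and 0.018 m and y of red_cap in the frame of yellow_tray between 0.012 and 0.068 m)) and ((x of collar_block in the frame of green_tray between -0.032 and 0.032 m and z of collar_block in the frame of green_tray between 0.011 and 0.018 m and angle between each of collar_block, plain_block's own z axis and vertical below 0.1 rad and linear speed of each of collar_block, plain_block below 0.02 m/s and y of collar_block in the frame of green_tray between 0.012 and 0.068 m and x of plain_block in the frame of green_tray between -0.032 and 0.032 m and z of plain_block in the frame of green_tray between 0.011 and 0.018 m and y of plain_block in the frame of green_tray between -0.068 and -0.012 m) or (x of collar_block in the frame of green_tray between -0.032 and 0.032 m and z of collar_block in the frame of green_tray between 0.011 and 0.018 m and angle between each of collar_block, plain_block's own z axis and vertical below 0.1 rad and linear speed of each of collar_block, plain_block below 0.02 m/s and y of collar_block in the frame of green_tray between -0.068 and -0.012 m and x of plain_block in the frame of green_tray between -0.032 and 0.032 m and z of plain_block in the frame of green_tray between 0.011 and 0.018 m and y of plain_block in the frame of green_tray between 0.012 and 0.068 m)) and distance of casting from where it was at the start of the episode below 0.025 m); the robot touches nothing.
It fails at once if a bystander was disturbed: the casting moved more than 25 mm (distance of casting from where it was at the start of the episode above 0.025 m).
It also fails if it takes over 96 s, if anything falls off the work surface, if the arm or the gripper's body presses on something with over 40 N, if the wrist force passes 120 N, or if a joint passes its speed limit or range.

## Working session

There is one attempt and no reset: what is moved stays moved. The work goes in short steps, Python scripts to look and compute and a shell command to move; the robot and the scene stay as the last step left them, time stands still between calls to the robot, and variables do not carry over. Pictures are saved under pics/ and viewed, at most 14 in all, crops included, and the job is handed in when it is done.

```bash
ls; mkdir -p pics; python3 - <<'E'
from bench import env
import cv2
s=env.get_state()
print({k:s[k] for k in('time','ee_pos','ee_rot','opening')})
for n in('scene','side'):
    d=env.get_image(n); cv2.imwrite(f'pics/{n}0.png',d['img'][:,:,::-1])
    print(n,d['mtx'],d['k1'],d['view'])
    for t in('pin_block','collar_block','plain_block','red_cap','yellow_tray','green_tray','casting'):
        print(t,[([round(float(x)) for x in r['position']],round(r['p'],2)) for r in env.spot_point(d,t)[:5]])
E
```

```text
pics
{'time': 0.0, 'ee_pos': array([0.2340016 , 0.52456725, 0.23031306]), 'ee_rot': array([-6.54427184e-01, -3.07186142e+00,  2.72177823e-03]), 'opening': 0.08570228405111431}
scene [[497.09040719   0.         321.42656622]
 [  0.         497.09040719 194.26089232]
 [  0.           0.           1.        ]] -0.004820325343371203 [[ 0.58666706 -0.80973793  0.01209335 -0.2645874 ]
 [ 0.45501778  0.34194673  0.8222112  -0.32058924]
 [-0.66991087 -0.47686153  0.56905404 -0.63861047]
 [ 0.          0.          0.          1.        ]]
pin_block [([408, 309], 0.87)]
collar_block [([199, 203], 0.57)]
plain_block [([234, 222], 0.66), ([362, 181], 0.5)]
red_cap [([197, 203], 0.52), ([276, 188], 0.42)]
yellow_tray [([276, 188], 0.82)]
green_tray [([366, 217], 0.94)]
casting [([294, 244], 0.95)]
side [[384.98785636   0.         321.71261797]
 [  0.         384.98785636 193.29390493]
 [  0.           0.           1.        ]] -0.026042952581860162 [[ 0.94294536 -0.33273957 -0.01176537 -0.51816465]
 [ 0.1892755   0.50664347  0.84112257 -0.17892833]
 [-0.27391391 -0.79535952  0.54071656 -0.84041315]
 [ 0.          0.          0.          1.        ]]
pin_block [([301, 287], 0.68)]
collar_block [([254, 173], 0.68)]
plain_block [([373, 194], 0.61), ([258, 193], 0.52)]
red_cap [([289, 248], 0.62)]
yellow_tray [([310, 178], 0.81)]
green_tray [([344, 217], 0.75)]
casting [([277, 217], 0.93)]
```

View pics/scene0.png

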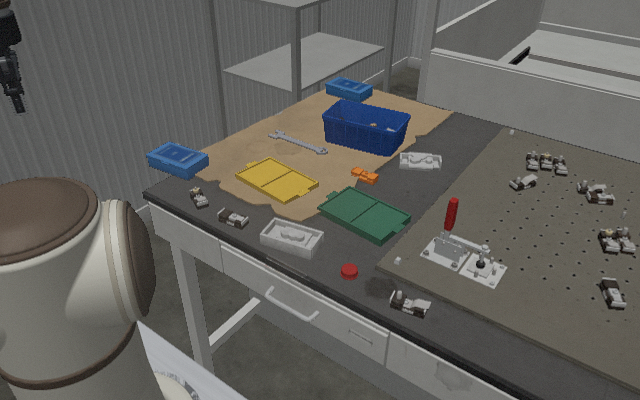

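View pics/side0.png

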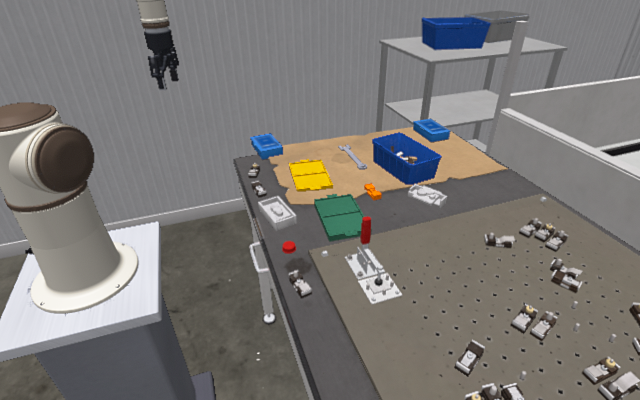

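The scene picture shows loose stock along the front: blocks at (199,198), (232,217) and (410,303), the red cap at (349,271) and the casting at (291,237). Yellow tray is at (276,180), green at (366,214). Things that could be mistaken:
- The blocks for each other.
- The orange look-alike at (364,175).
- The plate blocks at (523,182), (600,190) and (615,290).
- For the cap, the red clamp handle at (451,214).

```bash
cat > h.py <<'E'
import numpy as np, cv2
from bench import env
def ray(d,uv):
    k=d['k1']; m=d['mtx']; q=(np.array(uv,float)-m[:2,2])/[m[0,0],m[1,1]]
    p=q.copy()
    for _ in range(20): p=q/(1+k*(p@p))
    R=d['view'][:3,:3]; t=d['view'][:3,3]
    return -R.T@t, R.T@np.array([p[0],-p[1],-1.])
def onz(d,uv,z):
    o,v=ray(d,uv); return o+v*(z-o[2])/v[2]
def proj(d,P):
    P=np.atleast_2d(P); c=P@d['view'][:3,:3].T+d['view'][:3,3]
    p=np.c_[c[:,0],-c[:,1]]/-c[:,2:]
    p*=1+d['k1']*(p**2).sum(1,keepdims=True)
    return p*[d['mtx'][0,0],d['mtx'][1,1]]+d['mtx'][:2,2]
E
python3 - <<'E'
from h import *
np.set_printoptions(precision=3,suppress=True)
a=env.get_image('scene');b=env.get_image('side')
for n,u,v,z in(('pin',(408,309),(301,287),0),('collar',(199,203),(254,173),0),('plain',(234,222),(258,193),0),('cap',(349,274),(289,248),.007),('yel',(276,188),(310,178),0),('grn',(366,217),(344,217),0),('cast',(294,244),(277,217),0)):
    print(n,onz(a,u,z),onz(b,v,z))
tiles=[cv2.resize(a['img'][y-25:y+25,x-32:x+32],(384,300),interpolation=3) for x,y in((199,198),(234,217),(410,303),(349,271))]
m=np.vstack([np.hstack(tiles[:2]),np.hstack(tiles[2:])]);cv2.imwrite('pics/crop.png',m[:,:,::-1])
m=cv2.resize(a['img'][140:260,220:420],(800,480),interpolation=3);cv2.imwrite('pics/trays.png',m[:,:,::-1])
E
```

```text
pin [ 0.429 -0.195  0.   ] [ 0.434 -0.196  0.   ]
collar [0.429 0.311 0.   ] [0.435 0.317 0.   ]
plain [0.426 0.204 0.   ] [0.423 0.197 0.   ]
cap [ 0.433 -0.074  0.007] [ 0.442 -0.076  0.007]
yel [0.574 0.216 0.   ] [0.591 0.225 0.   ]
grn [ 0.604 -0.005  0.   ] [0.612 0.002 0.   ]
cast [0.445 0.062 0.   ] [0.447 0.063 0.   ]
```

View pics/crop.png

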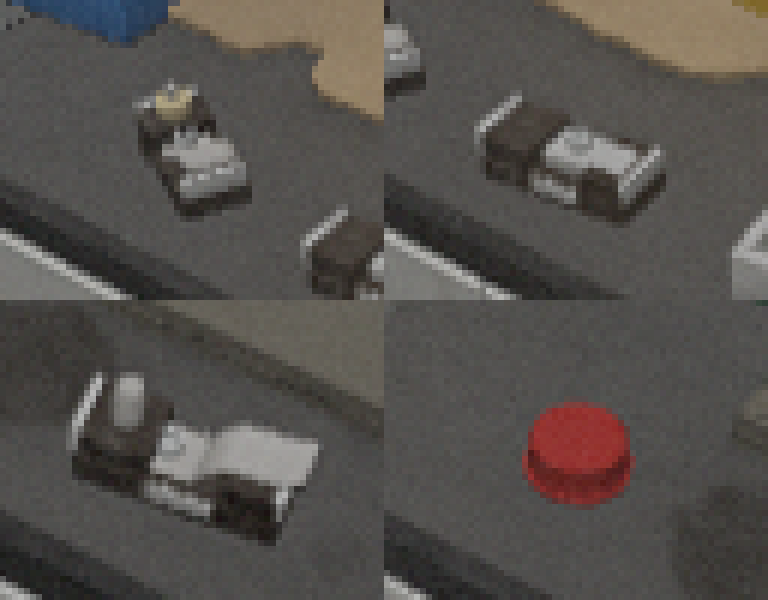

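View pics/trays.png

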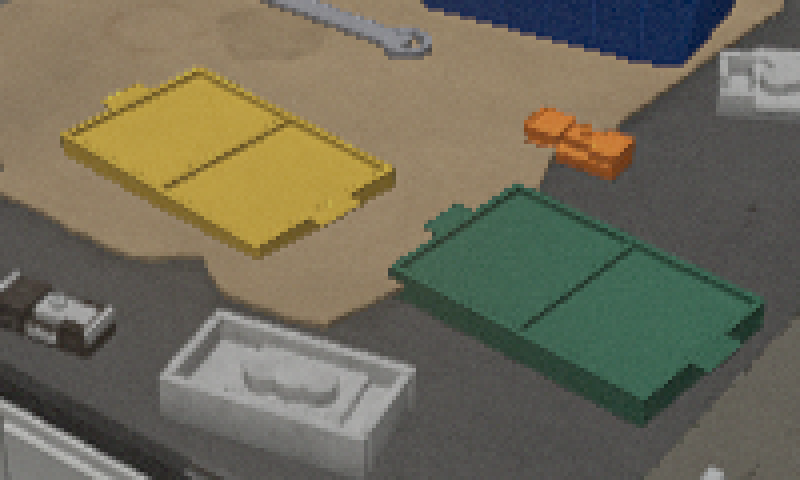

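The crop confirms the choice: collar block at (199,198), plain block at (232,217), pin block at (410,303), cap at (349,271). Next I move over the left pair for a wrist view and compute the tray poses from their corners.

```bash
python3 -m handwheel '[[[0,0,0],[-32,-22,0],0],[[0,0,0],[-32,-22,0],0],[[0,0,0],[-32,-22,0],0],[[0,0,0],[-32,-22,0],0],[[0,0,0],[-32,-22,0],0],[[0,0,0],[-32,-22,0],0],[[0,0,0],[-32,-22,0],0],[[0,0,0],[-32,-22,0],0]]'
python3 - <<'E'
from h import *
np.set_printoptions(precision=3,suppress=True)
s=env.get_state();print(s['ee_pos'],s['ee_rot'])
a=env.get_image('scene')
for n,c in(('Y',((235.5,174.3),(269.5,157.5),(318.7,183),(285,201.5))),('G',((318,207.5),(350,186.7),(410.7,214.5),(380.7,240.5)))):
    P=np.array([onz(a,p,.019) for p in c]);print(n,P[:,:2],P.mean(0),np.degrees(np.arctan2(*(P[0]-P[3])[1::-1])),np.degrees(np.arctan2(*(P[1]-P[2])[1::-1])))
w=env.get_image('wrist');cv2.imwrite('pics/w1.png',w['img'][:,:,::-1])
print(w['view'],w['mtx'][0])
for t in('collar_block','plain_block'):print(t,[(r['position'],r['p'],onz(w,r['position'],0)) for r in env.spot_point(w,t)[:3]])
E
```

```text
time: 1.57
ee_pos: [0.397, 0.2584, 0.2316]
ee_rot: [0.654, 3.072, 0.001]
wrist_force: [0.2, 0.3, -0.0]
opening: 0.0853
finger_force: 0.0
[0.397 0.258 0.232] [0.654 3.072 0.001]
Y [[0.54  0.307]
 [0.644 0.295]
 [0.625 0.134]
 [0.525 0.149]] [0.583 0.221 0.019] 84.61066659892165 83.33182244864109
G [[ 0.549  0.08 ]
 [ 0.655  0.07 ]
 [ 0.644 -0.086]
 [ 0.535 -0.078]] [ 0.596 -0.004  0.019] 84.91129191724902 85.99900377358202
[[ 0.412  0.911 -0.002 -0.397]
 [-0.865  0.391 -0.313  0.288]
 [-0.285  0.131  0.95  -0.3  ]
 [ 0.     0.     0.     1.   ]] [299.405   0.    315.696]
collar_block [([371.8, 168.9], 0.73, array([0.436, 0.317, 0.   ]))]
plain_block [([293.0, 197.8], 0.89, array([0.43 , 0.208, 0.   ]))]
```

View pics/w1.png

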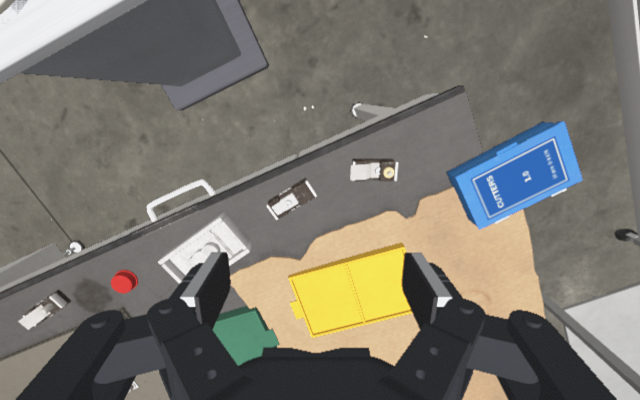

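The wrist picture shows the collar block at (374,170), the plain block at (291,198), the cap at (123,281) and the pin block at (44,310). I'll enlarge the three blocks to get their axes.

```bash
python3 - <<'E'
from h import *
w=env.get_image('wrist');cv2.imwrite('pics/w2.png',w['img'][:,:,::-1])
t=[cv2.resize(w['img'][y-25:y+25,x-32:x+32],(400,300),interpolation=3) for x,y in((374,170),(291,198))]
cv2.imwrite('pics/c2.png',np.hstack(t)[:,:,::-1])
E
```

```text
(no output)
```

View pics/c2.png

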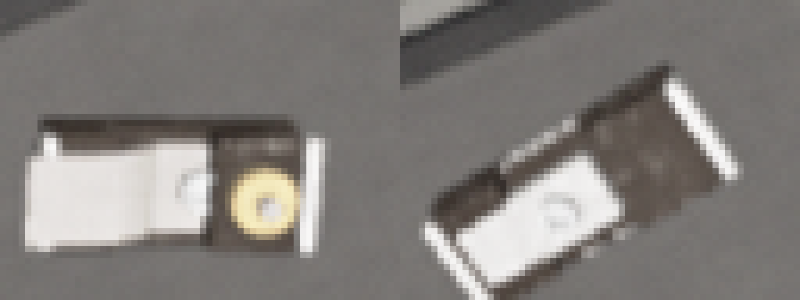

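```bash
python3 - <<'E'
from h import *
np.set_printoptions(precision=3,suppress=True)
w=env.get_image('wrist')
c=lambda x,y:(342+x/6.25,145+y/6); p=lambda x,y:(259+(x-400)/6.25,173+y/6)
def ax(n,a,b):
    A=onz(w,a,.017);B=onz(w,b,.017);d=B-A;print(n,A,B,'mid',(A+B)/2,'len',np.linalg.norm(d),'ang',np.degrees(np.arctan2(d[1],d[0])))
ax('collar edge',c(30,250),c(315,255)); ax('collar mid',c(33,192),c(317,195))
print('collar top',onz(w,c(265,203),.025))
ax('plain mid',p(458,262),p(703,125));ax('plain edge',p(428,225),p(668,75))
for t in('red_cap','pin_block','yellow_tray','green_tray','casting'):print(t,[(r['position'],r['p'],onz(w,r['position'],0)) for r in env.spot_point(w,t)[:3]])
E
```

```text
collar edge [0.434 0.288 0.017] [0.458 0.339 0.017] mid [0.446 0.313 0.017] len 0.0567501185966627 ang 64.81725009159919
collar mid [0.423 0.293 0.017] [0.446 0.344 0.017] mid [0.435 0.318 0.017] len 0.05593030299850888 ang 65.25765826090651
collar top [0.441 0.333 0.025]
plain mid [0.43  0.18  0.017] [0.423 0.239 0.017] mid [0.426 0.21  0.017] len 0.05916349146642965 ang 97.20029360471926
plain edge [0.42  0.179 0.017] [0.41  0.237 0.017] mid [0.415 0.208 0.017] len 0.059479602694975535 ang 99.74547372285016
red_cap [([122.2, 282.4], 0.87, array([ 0.44 , -0.064, -0.   ]))]
pin_block [([45.1, 308.6], 0.68, array([ 0.431, -0.196,  0.   ]))]
yellow_tray [([348.3, 289.6], 0.72, array([0.585, 0.23 , 0.   ]))]
green_tray []
casting [([202.5, 253.3], 0.67, array([0.447, 0.066, 0.   ]))]
```

```bash
cat >> h.py <<'E'
from scipy.spatial.transform import Rotation as Ro
def go(x,y,z,ang,name=''):
    "turn (deg about tool z) to bring tool y to ang or ang+180, then shift in tool axes mm, incl. residual tilt"
    s=env.get_state();R=Ro.from_rotvec(s['ee_rot'])
    best=None
    for a in(ang,ang+180):
        c,sn=np.cos(np.radians(a)),np.sin(np.radians(a))
        T=Ro.from_matrix(np.array([[-sn,c,0],[c,sn,0],[0,0,-1]]))
        r=np.degrees((R.inv()*T).as_rotvec())
        sh=T.inv().apply(np.array([x,y,z])-s['ee_pos'])*1e3
        print(name,'turn',r.round(1),'shift after turn',sh.round(1),'| before turn',(R.inv().apply(np.array([x,y,z])-s['ee_pos'])*1e3).round(1))
    print('pos',s['ee_pos'].round(4),'j',s['joint_positions'].round(2),'t',s['time'])
E
python3 -c "
from h import *
go(.439,.326,.13,-25)"
```

```text
turn [-0.  -0.  91.1] shift after turn [ 77.3  11.6 101.3] | before turn [-13.   77.1 101.3]
 turn [  0.   -0.  -88.9] shift after turn [-77.3 -11.6 101.3] | before turn [-13.   77.1 101.3]
pos [0.3958 0.2608 0.2313] j [ 0.33 -0.11  1.87  0.    1.38 -0.83] t 2.1167
```

```bash
python3 -m handwheel '[[[0,0,0],[-6,38,20],0],[[0,0,0],[-7,39,20],0],[[0,0,7],[0,0,10],0],[[0,0,7],[0,0,10],0],[[0,0,7],[0,0,10],0],[[0,0,7],[0,0,10],0],[[0,0,7],[0,0,10],0],[[0,0,7],[0,0,10],0]]' >/dev/null; python3 -m handwheel '[[[0,0,7],[0,0,0],0],[[0,0,7],[0,0,0],0],[[0,0,7],[0,0,0],0],[[0,0,7],[0,0,0],0],[[0,0,7],[0,0,0],0],[[0,0,7],[0,0,0],0],[[0,0,7],[0,0,0],0],[[0,0,0],[0,0,0],0]]'
python3 - <<'E'
from h import *
np.set_printoptions(precision=4,suppress=True)
w=env.get_image('wrist');print(w['view'][:3])
print([(r['position'],onz(w,r['position'],0)) for r in env.spot_point(w,'collar_block')[:2]])
cv2.imwrite('pics/w3.png',w['img'][:,:,::-1])
go(.439,.326,.004,-25)
E
```

```text
time: 3.45
ee_pos: [0.4371, 0.3223, 0.1332]
ee_rot: [-2.652, -1.684, 0.0]
wrist_force: [0.3, -0.3, -0.1]
opening: 0.0856
finger_force: 0.0
[[ 0.9051 -0.4252 -0.0008 -0.2573]
 [ 0.4041  0.8609 -0.3092 -0.4456]
 [ 0.1321  0.2795  0.951  -0.4355]]
[([315.3, 194.4], array([0.4325, 0.3164, 0.    ])), ([494.1, 200.8], array([0.5874, 0.2365, 0.    ]))]
 turn [-0.   0.   0.2] shift after turn [  4.3  -0.  129.3] | before turn [  4.3   0.  129.3]
 turn [  -0.    -0.  -179.8] shift after turn [ -4.3   0.  129.3] | before turn [  4.3   0.  129.3]
pos [0.4372 0.3221 0.1333] j [0.41 0.17 1.78 0.   1.19 0.85] t 3.55
```

View pics/w3.png

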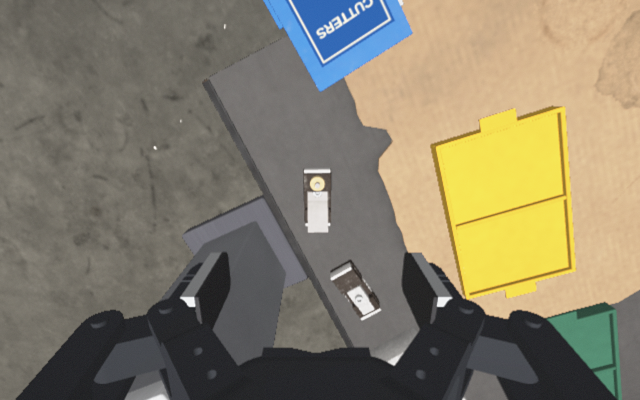

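The block is aligned vertically and centred at (317,200) between the fingers. I'll descend and grip.

```bash
python3 -m handwheel '[[[0,0,0],[4,0,35],0],[[0,0,0],[0,0,35],0],[[0,0,0],[0,0,30],0],[[0,0,0],[0,0,15],0],[[0,0,0],[0,0,10],0],[[0,0,0],[0,0,4],0],[[0,0,0],[0,0,0],0],[[0,0,0],[0,0,0],0]]' 40; python3 -m handwheel '[[[0,0,0],[0,0,0],130],[[0,0,0],[0,0,0],255],[[0,0,0],[0,0,0],255],[[0,0,0],[0,0,0],255],[[0,0,0],[0,0,0],255],[[0,0,0],[0,0,0],255],[[0,0,0],[0,0,0],255],[[0,0,0],[0,0,0],255]]' 40
python3 - <<'E'
from h import *
w=env.get_image('side')
np.set_printoptions(precision=4,suppress=True)
d=cv2.imread('pics/w3.png') # tray corners from stored view
V=np.array([[0.9051,-0.4252,-0.0008,-0.2573],[0.4041,0.8609,-0.3092,-0.4456],[0.1321,0.2795,0.951,-0.4355]])
w=env.get_image('wrist');w['view']=np.vstack([V,[0,0,0,1]])
P=np.array([onz(w,p,.019) for p in((432,146),(565,107),(576,271),(470,299))]);print(P[:,:2],P.mean(0))
E=np.array([onz(w,p,.019) for p in((457,224),(567,197))]);print('rib',E[:,:2],E.mean(0))
E
```

```text
time: 4.22
ee_pos: [0.4402, 0.3259, 0.0055]
ee_rot: [2.649, 1.688, 0.003]
wrist_force: [1.5, -0.2, -0.7]
opening: 0.0853
finger_force: 0.0
time: 4.88
ee_pos: [0.4396, 0.3256, 0.0049]
ee_rot: [2.65, 1.687, 0.001]
wrist_force: [-0.5, -0.6, 4.8]
opening: 0.0242
finger_force: 39.8
[[0.544  0.3188]
 [0.653  0.3029]
 [0.6331 0.1417]
 [0.5299 0.1541]] [0.59   0.2294 0.019 ]
rib [[0.5422 0.2396]
 [0.6397 0.2231]] [0.5909 0.2313 0.019 ]
```

```bash
python3 -m handwheel '[[[0,0,0],[0,0,-20],255],[[0,0,0],[0,0,-40],255],[[0,0,0],[0,0,-40],255],[[0,0,0],[0,0,-30],255],[[0,0,-5],[0,0,0],255],[[0,0,-5],[0,0,0],255],[[0,0,-5],[0,0,0],255],[[0,0,-5],[0,0,0],255]]'
python3 -c "
from h import *
go(.606,.052,.13,-5)"
```

```text
time: 5.65
ee_pos: [0.4388, 0.3252, 0.1339]
ee_rot: [-2.312, -2.126, 0.001]
wrist_force: [0.1, 0.3, -0.8]
opening: 0.0245
finger_force: 39.5
 turn [-0.   0.   0.2] shift after turn [-257.6  190.4    3.9] | before turn [-258.2  189.5    3.8]
 turn [-0.000e+00 -1.000e-01 -1.798e+02] shift after turn [ 257.6 -190.4    3.9] | before turn [-258.2  189.5    3.8]
pos [0.4388 0.3252 0.1339] j [0.42 0.18 1.77 0.   1.19 0.5 ] t 5.65
```

```bash
python3 -m handwheel '[[[0,0,0],[-32,24,0],255],[[0,0,0],[-32,24,0],255],[[0,0,0],[-32,24,0],255],[[0,0,0],[-32,24,0],255],[[0,0,0],[-32,24,0],255],[[0,0,0],[-32,24,0],255],[[0,0,0],[-32,24,0],255],[[0,0,0],[-32,22,0],255]]';python3 -m handwheel '[[[0,0,0],[0,0,0],255],[[0,0,0],[0,0,0],255]]'
python3 - <<'E'
from h import *
np.set_printoptions(precision=4,suppress=True)
w=env.get_image('wrist');np.save('wv.npy',w['view'])
cv2.imwrite('pics/w4.png',w['img'][:,:,::-1])
for t in('green_tray','yellow_tray'):print([(r['position'],onz(w,r['position'],0)) for r in env.spot_point(w,t)[:2]])
go(.606,.052,.13,-5)
E
```

```text
time: 6.32
ee_pos: [0.6063, 0.0517, 0.1336]
ee_rot: [-2.317, -2.121, 0.001]
wrist_force: [-0.3, 0.3, -0.5]
opening: 0.0243
finger_force: 39.5
time: 6.48
ee_pos: [0.6062, 0.0517, 0.1336]
ee_rot: [-2.32, -2.117, 0.001]
wrist_force: [-0.0, -0.2, -1.3]
opening: 0.0243
finger_force: 39.5
[([315.2, 234.5], array([0.6004, 0.0024, 0.    ])), ([151.2, 180.4], array([0.4495, 0.0731, 0.    ]))]
[]
 turn [-0.1 -0.   0. ] shift after turn [-2.6  1.3  3.7] | before turn [-2.6  1.3  3.7]
 turn [   0.    -0.1 -180. ] shift after turn [ 2.6 -1.3  3.7] | before turn [-2.6  1.3  3.7]
pos [0.605  0.0547 0.1337] j [-0.11  0.33  1.59  0.    1.22 -0.02] t 6.6333
```

View pics/w4.png

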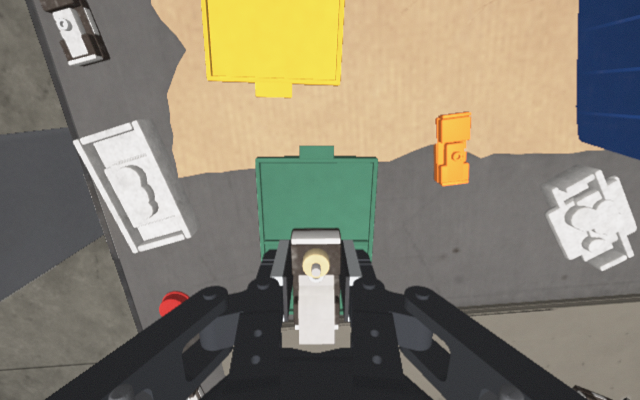

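```bash
python3 - <<'E'
from h import *
np.set_printoptions(precision=4,suppress=True)
w=env.get_image('wrist')
A,B=onz(w,(257,157),.019),onz(w,(377,157),.019);print('G',A,B)
x=(B-A)/np.linalg.norm(B-A);y=np.array([-x[1],x[0],0]);print(np.linalg.norm(B-A),'center',(A+B)/2-.082*y,'ang',np.degrees(np.arctan2(y[1],y[0])))
A,B=onz(w,(206,81),.019),onz(w,(342,84),.019);print('Ynear',A,B);x=(B-A)/np.linalg.norm(B-A);y=np.array([-x[1],x[0],0]);print(np.linalg.norm(B-A),'center',(A+B)/2+.082*y,'ang',np.degrees(np.arctan2(y[1],y[0])))
E
```

```text
G [0.5562 0.0922 0.019 ] [0.66   0.0832 0.019 ]
0.10416162558779897 center [0.601 0.006 0.019] ang 85.03001824265411
Ynear [0.5244 0.1569 0.019 ] [0.6333 0.1451 0.019 ]
0.10952857156162893 center [0.5877 0.2325 0.019 ] ang 83.82602239244437
```

```bash
python3 -m handwheel '[[[0,0,0],[0,0,30],255],[[0,0,0],[0,0,30],255],[[0,0,0],[0,0,25],255],[[0,0,0],[0,0,15],255],[[0,0,0],[0,0,8],255],[[0,0,0],[0,0,5],255],[[0,0,0],[0,0,0],255],[[0,0,0],[0,0,0],255]]'
```

```text
time: 7.35
ee_pos: [0.6067, 0.054, 0.0224]
ee_rot: [2.316, 2.121, 0.002]
wrist_force: [0.9, -0.1, 1.0]
opening: 0.0242
finger_force: 39.5
```

```bash
python3 -m handwheel '[[[0,0,0],[0,0,1.5],255],[[0,0,0],[0,0,1],255],[[0,0,0],[0,0,0],255]]';python3 -m handwheel '[[[0,0,0],[0,0,0],180],[[0,0,0],[0,0,0],150],[[0,0,0],[0,0,0],130],[[0,0,0],[0,0,0],130],[[0,0,0],[0,0,0],130],[[0,0,0],[0,0,-10],130],[[0,0,0],[0,0,-40],130],[[0,0,0],[0,0,-40],0]]';python3 -m handwheel '[[[0,0,0],[0,0,-40],0],[[0,0,0],[0,0,-20],0]]'
python3 -c "
from h import *
go(.426,.210,.2,8)"
```

```text
time: 7.6
ee_pos: [0.6064, 0.0536, 0.0195]
ee_rot: [2.317, 2.121, 0.001]
wrist_force: [-0.3, -0.2, -0.3]
opening: 0.0241
finger_force: 39.5
time: 8.27
ee_pos: [0.6037, 0.0538, 0.1081]
ee_rot: [-2.314, -2.118, 0.006]
wrist_force: [1.2, -0.3, 1.1]
opening: 0.0525
finger_force: 0.0
time: 8.43
ee_pos: [0.6085, 0.0534, 0.1758]
ee_rot: [2.312, 2.117, 0.009]
wrist_force: [-0.1, -0.2, 1.1]
opening: 0.0761
finger_force: 0.0
 turn [  0.5   0.1 -13. ] shift after turn [ 180.4 -158.9  -24.2] | before turn [ 139.9 -195.4  -26. ]
 turn [ 1.00e-01 -7.00e-01  1.67e+02] shift after turn [-180.4  158.9  -24.2] | before turn [ 139.9 -195.4  -26. ]
pos [0.6085 0.0534 0.1758] j [-0.11  0.29  1.56  0.    1.29 -0.02] t 8.4333
```

```bash
python3 -m handwheel '[[[0,0,0],[21.4,-28.2,6],0],[[0,0,0],[21.4,-28.2,6],0],[[0,0,0],[21.4,-28.2,6],0],[[0,0,0],[21.4,-28.2,6],0],[[0,0,0],[21.4,-28.2,6],0],[[0,0,0],[21.4,-28.2,6],0],[[0,0,0],[21.4,-28.2,6],0],[[0,0,-6.5],[0,0,0],0]]' >/dev/null;python3 -m handwheel '[[[0,0,-6.5],[0,0,0],0],[[0,0,0],[0,0,0],0],[[0,0,0],[0,0,0],0]]'
python3 - <<'E'
from h import *
np.set_printoptions(precision=4,suppress=True)
w=env.get_image('wrist');cv2.imwrite('pics/w5.png',w['img'][:,:,::-1])
for t in('plain_block','yellow_tray'):print(t,[(r['position'],onz(w,r['position'],0)) for r in env.spot_point(w,t)[:2]])
go(.4246,.220,.005,8)
d=w['img'][90:330,220:540];cv2.imwrite('pics/c5.png',cv2.resize(d,(800,600),interpolation=3)[:,:,::-1])
E
```

```text
time: 9.35
ee_pos: [0.4227, 0.2203, 0.1275]
ee_rot: [2.065, 2.366, 0.001]
wrist_force: [0.4, 0.4, -0.1]
opening: 0.085
finger_force: 0.0
plain_block [([321.4, 202.4], array([0.4299, 0.2082, 0.    ])), ([566.0, 342.6], array([0.7271, 0.0796, 0.    ]))]
yellow_tray [([488.8, 201.8], array([0.5883, 0.2304, 0.    ]))]
 turn [ 0.  -0.  -0.2] shift after turn [ -0.2   1.7 122.2] | before turn [ -0.2   1.7 122.2]
 turn [ -0.   -0.  179.8] shift after turn [  0.2  -1.7 122.2] | before turn [ -0.2   1.7 122.2]
pos [0.4229 0.22   0.1272] j [ 0.23  0.01  1.97 -0.    1.16  0.09] t 9.5
```

View pics/c5.png

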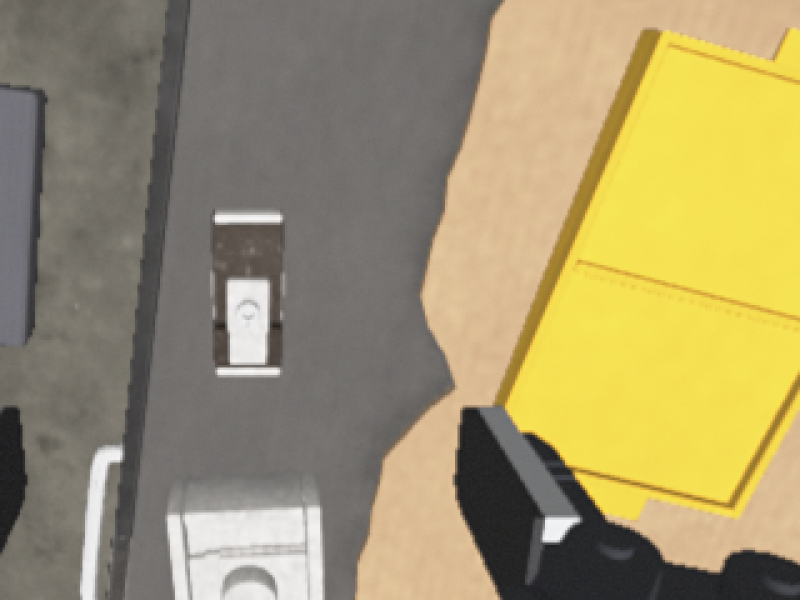

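The plain block sits vertical at crop (248,293), about 3 mm right of the tool axis. I'll descend and grip.

```bash
python3 -m handwheel '[[[0,0,0],[0,2.5,35],0],[[0,0,0],[0,0,35],0],[[0,0,0],[0,0,30],0],[[0,0,0],[0,0,12],0],[[0,0,0],[0,0,7],0],[[0,0,0],[0,0,3],0],[[0,0,0],[0,0,0],0],[[0,0,0],[0,0,0],100]]' 40; python3 -m handwheel '[[[0,0,0],[0,0,0],150],[[0,0,0],[0,0,0],255],[[0,0,0],[0,0,0],255],[[0,0,0],[0,0,0],255],[[0,0,0],[0,0,0],255],[[0,0,0],[0,0,0],255],[[0,0,0],[0,0,0],255]]' 40;python3 -m handwheel '[[[0,0,0],[0,0,-20],255],[[0,0,0],[0,0,-40],255],[[0,0,0],[0,0,-40],255],[[0,0,0],[0,0,-20],255],[[0,0,6.5],[0,0,0],255],[[0,0,6.5],[0,0,0],255]]'
python3 -c "
from h import *
go(.5994,-.026,.125,-5)"
```

```text
time: 10.17
ee_pos: [0.4262, 0.2208, 0.006]
ee_rot: [2.062, 2.368, 0.003]
wrist_force: [0.4, 0.1, 0.0]
opening: 0.0752
finger_force: 0.0
time: 10.75
ee_pos: [0.4255, 0.2207, 0.0055]
ee_rot: [2.062, 2.37, 0.001]
wrist_force: [-3.3, -0.3, 5.6]
opening: 0.0246
finger_force: 39.5
time: 11.25
ee_pos: [0.4263, 0.2209, 0.1269]
ee_rot: [2.321, 2.114, 0.006]
wrist_force: [-0.4, 0.3, -0.1]
opening: 0.0239
finger_force: 39.7
 turn [ 0.2 -0.1 -0.3] shift after turn [-230.9  194.     1.9] | before turn [-229.7  195.4    2.4]
 turn [-1.000e-01 -4.000e-01  1.796e+02] shift after turn [ 230.9 -194.     1.9] | before turn [-229.7  195.4    2.4]
pos [0.4263 0.2209 0.1269] j [ 0.23  0.02  1.96 -0.    1.15  0.32] t 11.25
```

```bash
python3 -m handwheel '[[[0,0,0],[-29,24.3,0],255],[[0,0,0],[-29,24.3,0],255],[[0,0,0],[-29,24.3,0],255],[[0,0,0],[-29,24.3,0],255],[[0,0,0],[-29,24.3,0],255],[[0,0,0],[-29,24.3,0],255],[[0,0,0],[-29,24.3,0],255],[[0,0,0],[-28,24,0],255]]' >/dev/null;python3 -m handwheel '[[[0,0,0],[0,0,0],255],[[0,0,0],[0,0,20],255],[[0,0,0],[0,0,30],255],[[0,0,0],[0,0,25],255],[[0,0,0],[0,0,15],255],[[0,0,0],[0,0,10],255],[[0,0,0],[0,0,4],255],[[0,0,0],[0,0,0],255]]'
python3 -c "
from h import *
go(.5994,-.026,.020,-5)"
```

```text
time: 12.58
ee_pos: [0.5973, -0.0262, 0.0207]
ee_rot: [-2.316, -2.121, 0.001]
wrist_force: [0.8, -0.4, -0.0]
opening: 0.0241
finger_force: 39.7
 turn [-0.1 -0.  -0. ] shift after turn [0.4 2.1 0.7] | before turn [0.4 2.1 0.7]
 turn [ -0.    0.2 180. ] shift after turn [-0.4 -2.1  0.7] | before turn [0.4 2.1 0.7]
pos [ 0.5973 -0.0262  0.0207] j [-0.25  0.46  1.67  0.    1.01 -0.16] t 12.5833
```

```bash
python3 -m handwheel '[[[0,0,0],[0,0,0.7],200],[[0,0,0],[0,0,0],170],[[0,0,0],[0,0,0],130],[[0,0,0],[0,0,0],130],[[0,0,0],[0,0,0],130],[[0,0,0],[0,0,-10],130],[[0,0,0],[0,0,-40],130],[[0,0,0],[0,0,-40],0]]';python3 -m handwheel '[[[0,0,0],[0,0,-40],0],[[0,0,0],[-23,-22,-5],0],[[0,0,0],[-25,-25,0],0],[[0,0,0],[-25,-25,0],0],[[0,0,0],[-25,-25,0],0],[[0,0,0],[-25,-25,0],0],[[0,0,0],[-25,-25,0],0],[[0,0,0],[0,0,0],0]]'
python3 - <<'E'
from h import *
np.set_printoptions(precision=4,suppress=True)
w=env.get_image('wrist');w=env.get_image('wrist')
for t in('pin_block','red_cap','plain_block','collar_block','green_tray'):print(t,[(r['position'],r['p'],onz(w,r['position'],0)) for r in env.spot_point(w,t)[:2]])
go(.43,-.19,.005,-5)
cv2.imwrite('pics/w6.png',w['img'][:,:,::-1])
E
```

```text
time: 13.25
ee_pos: [0.5958, -0.0261, 0.1095]
ee_rot: [-2.314, -2.118, 0.005]
wrist_force: [2.2, 0.1, 0.1]
opening: 0.0529
finger_force: 0.0
time: 13.92
ee_pos: [0.4351, -0.164, 0.1556]
ee_rot: [2.322, 2.116, -0.003]
wrist_force: [-0.7, -0.5, 0.2]
opening: 0.0854
finger_force: 0.0
pin_block [([312.2, 209.0], 0.87, array([ 0.4299, -0.1928,  0.    ]))]
red_cap [([311.4, 78.0], 0.89, array([ 0.4416, -0.0633,  0.    ]))]
plain_block [([491.6, 28.9], 0.88, array([ 0.6048, -0.0377,  0.    ]))]
collar_block []
green_tray []
 turn [ 0. -0.  0.] shift after turn [-30.2  -6.6 150.3] | before turn [-30.2  -6.6 150.3]
 turn [   0.    0. -180.] shift after turn [ 30.2   6.6 150.3] | before turn [-30.2  -6.6 150.3]
pos [ 0.4392 -0.1604  0.1553] j [-0.61 -0.05  1.97  0.    1.22 -0.52] t 14.2667
```

View pics/w6.png

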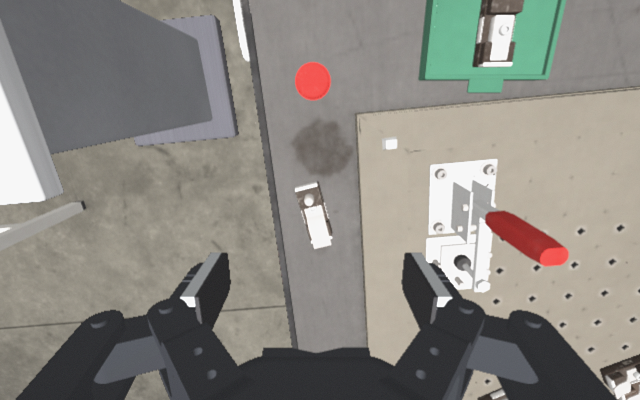

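```bash
python3 - <<'E'
from h import *
np.set_printoptions(precision=4,suppress=True)
w=env.get_image('wrist')
B,A=onz(w,(320,244),.017),onz(w,(306,188),.017);d=A-B
print(A,B,(A+B)/2,np.linalg.norm(d),np.degrees(np.arctan2(d[1],d[0])))
print('pin top',onz(w,(309,200),.03),'edge',onz(w,(360,200),0),onz(w,(364,300),0))
c=cv2.resize(w['img'][170:260,260:380],(800,600),interpolation=3);cv2.imwrite('pics/c6.png',c[:,:,::-1])
E
```

```text
[ 0.429  -0.1615  0.017 ] [ 0.4376 -0.2233  0.017 ] [ 0.4333 -0.1924  0.017 ] 0.06240871337360003 97.99308567154104
pin top [ 0.4314 -0.1697  0.03  ] edge [ 0.4833 -0.1844  0.    ] [ 0.4829 -0.3095  0.    ]
```

View pics/c6.png

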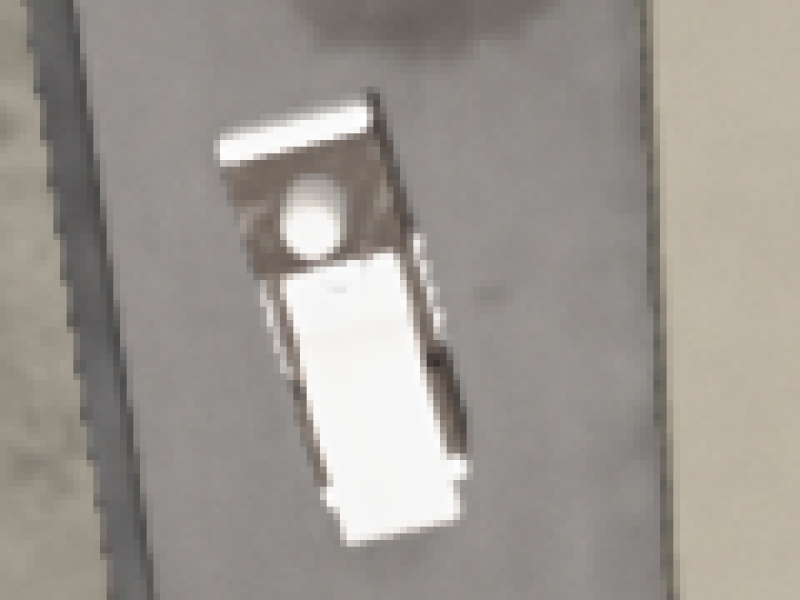

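```bash
python3 -m handwheel '[[[0,0,-5],[0,0,0],130],[[0,0,-5],[0,0,0],130],[[0,0,-5],[0,0,0],130],[[0,0,0],[0,0,0],130]]' >/dev/null
python3 -c "
from h import *
go(.4316,-.182,.0055,10)"
```

```text
turn [-0.  -0.   0.1] shift after turn [-19.8 -10.9 149.5] | before turn [-19.8 -10.9 149.5]
 turn [   0.    -0.  -179.9] shift after turn [ 19.8  10.9 149.5] | before turn [-19.8 -10.9 149.5]
pos [ 0.4389 -0.1606  0.155 ] j [-0.61 -0.05  1.97  0.    1.22 -0.79] t 14.65
```

```bash
python3 -m handwheel '[[[0,0,0],[-20,-11,20],130],[[0,0,0],[0,0,35],130],[[0,0,0],[0,0,35],130],[[0,0,0],[0,0,20],130],[[0,0,0],[0,0,0],130]]' 40
python3 - <<'E'
from h import *
go(.4316,-.182,.0055,10)
w=env.get_image('wrist');cv2.imwrite('pics/w7.png',w['img'][150:400,160:480,::-1])
E
```

```text
time: 15.07
ee_pos: [0.4278, -0.1799, 0.0405]
ee_rot: [-2.016, -2.396, 0.001]
wrist_force: [-0.7, 1.0, -0.6]
opening: 0.0419
finger_force: 0.0
 turn [-0.4 -0.4 -0.2] shift after turn [-2.8  3.3 35. ] | before turn [-3.   3.6 35. ]
 turn [ -0.7   0.6 179.8] shift after turn [ 2.8 -3.3 35. ] | before turn [-3.   3.6 35. ]
pos [ 0.4278 -0.1799  0.0405] j [-0.66  0.13  2.04  0.    0.98 -0.83] t 15.0667
```

View pics/w7.png

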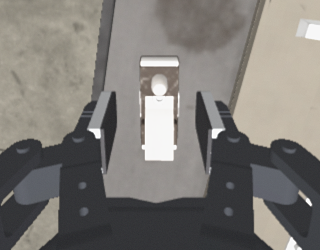

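Block is centred and aligned between the fingers, so descend and grip.

```bash
python3 -m handwheel '[[[0,0,0],[-1,1,15],130],[[0,0,0],[0,0,12],130],[[0,0,0],[0,0,7],130],[[0,0,0],[0,0,0],130],[[0,0,0],[0,0,0],255],[[0,0,0],[0,0,0],255],[[0,0,0],[0,0,0],255],[[0,0,0],[0,0,0],255]]' 40
python3 -m handwheel '[[[0,0,0],[0,0,0],255],[[0,0,0],[0,0,0],255]]' 40
```

```text
time: 15.78
ee_pos: [0.4333, -0.1841, 0.0126]
ee_rot: [2.019, 2.404, 0.0]
wrist_force: [-1.8, 1.1, 6.6]
opening: 0.0218
finger_force: 39.3
time: 15.95
ee_pos: [0.4332, -0.1841, 0.0126]
ee_rot: [2.019, 2.404, 0.0]
wrist_force: [-0.9, 1.8, 6.2]
opening: 0.0215
finger_force: 39.3
```

The grip is about 7 mm too high, so I'll reopen, lower and regrip.

```bash
python3 -m handwheel '[[[0,0,0],[0,0,0],160],[[0,0,0],[0,0,0],160],[[0,0,0],[0,0,4],160],[[0,0,0],[0,0,3],160],[[0,0,0],[0,0,0],160],[[0,0,0],[0,0,0],255],[[0,0,0],[0,0,0],255],[[0,0,0],[0,0,0],255]]' 40
python3 -m handwheel '[[[0,0,0],[0,0,0],255],[[0,0,0],[0,0,0],255]]' 40
python3 -m handwheel '[[[0,0,0],[0,0,-20],255],[[0,0,0],[0,0,-40],255],[[0,0,0],[0,0,-40],255],[[0,0,0],[0,0,-20],255],[[0,0,5],[0,0,0],255],[[0,0,5],[0,0,0],255],[[0,0,6],[0,0,0],255],[[0,0,0],[0,0,0],255]]'
python3 -c "
from h import *
go(.594,.279,.125,-6)
go(.586,.200,.125,-6)"
```

```text
time: 16.62
ee_pos: [0.4322, -0.1835, 0.004]
ee_rot: [-2.02, -2.406, 0.0]
wrist_force: [-0.1, 0.3, -0.3]
opening: 0.023
finger_force: 39.7
time: 16.78
ee_pos: [0.4322, -0.1835, 0.0041]
ee_rot: [-2.02, -2.406, -0.0]
wrist_force: [-1.0, -0.0, -0.8]
opening: 0.0233
finger_force: 39.7
time: 17.45
ee_pos: [0.4322, -0.1835, 0.1242]
ee_rot: [2.338, 2.098, 0.0]
wrist_force: [-0.4, -0.4, 0.0]
opening: 0.0231
finger_force: 39.7
 turn [ 0.   0.  -0.2] shift after turn [476.8 112.6  -0.8] | before turn [477.2 110.9  -0.8]
 turn [  0.   -0.  179.8] shift after turn [-476.8 -112.6   -0.8] | before turn [477.2 110.9  -0.8]
pos [ 0.4322 -0.1835  0.1242] j [-0.66 -0.    1.99 -0.    1.15 -0.55] t 17.45
 turn [ 0.   0.  -0.2] shift after turn [397.4 112.9  -0.8] | before turn [397.8 111.5  -0.8]
 turn [  0.   -0.  179.8] shift after turn [-397.4 -112.9   -0.8] | before turn [397.8 111.5  -0.8]
pos [ 0.4322 -0.1835  0.1242] j [-0.66 -0.    1.99 -0.    1.15 -0.55] t 17.45
```

```bash
python3 -m handwheel '[[[0,0,0],[36.7,8.6,0],255],[[0,0,0],[36.7,8.6,0],255],[[0,0,0],[36.7,8.6,0],255],[[0,0,0],[36.7,8.6,0],255],[[0,0,0],[36.7,8.6,0],255],[[0,0,0],[36.7,8.6,0],255],[[0,0,0],[36.7,8.6,0],255],[[0,0,0],[36.7,8.6,0],255]]' >/dev/null;python3 -m handwheel '[[[0,0,0],[36.7,8.6,0],255],[[0,0,0],[36.7,8.6,0],255],[[0,0,0],[36.7,8.6,0],255],[[0,0,0],[36.7,8.6,0],255],[[0,0,0],[36,8.6,0],255],[[0,0,0],[0,0,0],255],[[0,0,0],[0,0,0],255]]'
python3 -c "
from h import *
go(.5941,.2788,.0195,-6)
w=env.get_image('wrist');cv2.imwrite('pics/w8.png',w['img'][:,:,::-1])"
```

```text
time: 18.7
ee_pos: [0.5934, 0.2801, 0.1232]
ee_rot: [-2.33, -2.107, 0.001]
wrist_force: [-1.1, 0.2, -1.5]
opening: 0.0233
finger_force: 39.7
 turn [-0.   0.   0.3] shift after turn [ -1.2   0.9 103.7] | before turn [ -1.1   0.9 103.7]
 turn [-0.000e+00 -1.000e-01 -1.797e+02] shift after turn [  1.2  -0.9 103.7] | before turn [ -1.1   0.9 103.7]
pos [0.5934 0.2801 0.1232] j [ 0.26  0.46  1.45 -0.    1.24  0.36] t 18.7
```

View pics/w8.png

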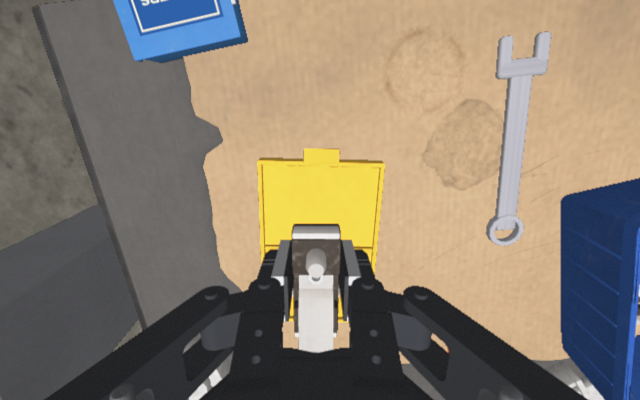

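The pin block is held squarely over the tray at (317,265), with the far edge at row 160, matching the earlier collar placement. Lowering it now.

```bash
python3 -m handwheel '[[[0,0,0],[-1,1.5,30],255],[[0,0,0],[0,0,30],255],[[0,0,0],[0,0,25],255],[[0,0,0],[0,0,12],255],[[0,0,0],[0,0,5],255],[[0,0,0],[0,0,1.5],255],[[0,0,0],[0,0,0],255],[[0,0,0],[0,0,0],255]]'
```

```text
time: 19.42
ee_pos: [0.5965, 0.2774, 0.0227]
ee_rot: [2.334, 2.1, 0.005]
wrist_force: [0.3, 0.6, 0.0]
opening: 0.0236
finger_force: 39.7
```

```bash
python3 -m handwheel '[[[0,0,0],[0,0,1.5],255],[[0,0,0],[0,0,1],255],[[0,0,0],[0,0,0],255],[[0,0,0],[0,0,0],255]]';python3 -m handwheel '[[[0,0,0],[0,0,0],200],[[0,0,0],[0,0,0],150],[[0,0,0],[0,0,0],130],[[0,0,0],[0,0,0],130],[[0,0,0],[0,0,0],130],[[0,0,0],[0,0,-10],130],[[0,0,0],[0,0,-40],130],[[0,0,0],[0,0,-40],0]]'
python3 -m handwheel '[[[0,0,0],[0,0,-30],0],[[0,0,0],[0,0,0],0]]'
python3 - <<'E'
from h import *
np.set_printoptions(precision=4,suppress=True)
a=env.get_image('scene');b=env.get_image('side')
for d in(a,b):
  for t in('red_cap','pin_block'):print(t,[(r['position'],r['p'],onz(d,r['position'],.014 if t[0]=='p' else 0)) for r in env.spot_point(d,t)[:2]])
go(.440,-.068,.12,-6)
E
```

```text
time: 19.75
ee_pos: [0.5951, 0.2774, 0.0184]
ee_rot: [2.335, 2.101, 0.0]
wrist_force: [-0.4, -0.1, -0.5]
opening: 0.0229
finger_force: 39.7
time: 20.42
ee_pos: [0.5929, 0.2767, 0.1071]
ee_rot: [-2.334, -2.099, 0.008]
wrist_force: [1.8, 0.8, 0.9]
opening: 0.0525
finger_force: 0.0
time: 20.58
ee_pos: [0.6001, 0.2787, 0.1483]
ee_rot: [2.33, 2.096, 0.022]
wrist_force: [0.5, 0.5, 0.8]
opening: 0.0762
finger_force: 0.0
red_cap [([348.0, 273.1], 0.79, array([ 0.4406, -0.0671,  0.    ]))]
pin_block [([263.3, 175.8], 0.75, array([0.5788, 0.2576, 0.014 ])), ([364.1, 217.2], 0.42, array([ 0.5844, -0.011 ,  0.014 ]))]
red_cap [([312.2, 178.4], 0.7, array([0.5964, 0.2204, 0.    ])), ([286.3, 248.0], 0.42, array([ 0.4378, -0.0653,  0.    ]))]
pin_block [([305.7, 169.5], 0.47, array([0.5874, 0.2566, 0.014 ]))]
 turn [-0.2  0.1 -0.1] shift after turn [-359.1 -116.9   16.1] | before turn [-359.2 -116.5   16.9]
 turn [  0.1   0.3 179.9] shift after turn [359.1 116.9  16.1] | before turn [-359.2 -116.5   16.9]
pos [0.5938 0.2769 0.1361] j [ 0.25  0.44  1.44 -0.    1.26  0.36] t 20.8833
```

```bash
python3 -m handwheel '[[[0,0,0],[-36,-11.7,0],0],[[0,0,0],[-36,-11.7,0],0],[[0,0,0],[-36,-11.7,0],0],[[0,0,0],[-36,-11.7,0],0],[[0,0,0],[-36,-11.7,0],0],[[0,0,0],[-36,-11.7,0],0],[[0,0,0],[-36,-11.7,0],0],[[0,0,0],[-36,-11.7,0],0]]' >/dev/null;python3 -m handwheel '[[[0,0,0],[-36,-11.7,0],0],[[0,0,0],[-35,-11.7,0],0],[[0,0,0],[0,0,0],0],[[0,0,0],[0,0,0],0]]'
python3 - <<'E'
from h import *
np.set_printoptions(precision=4,suppress=True)
w=env.get_image('wrist');h=cv2.cvtColor(w['img'],cv2.COLOR_RGB2HSV)
m=cv2.inRange(h,(0,150,80),(8,255,255));n,l,s,c=cv2.connectedComponentsWithStats(m)
for i in range(1,n):
    if s[i,4]>150:print(s[i],c[i],onz(w,c[i],.011))
print([(r['position'],onz(w,r['position'],0)) for r in env.spot_point(w,'red_cap')[:2]])
go(.440,-.066,.004,-6)
E
```

```text
time: 21.88
ee_pos: [0.4397, -0.0684, 0.1372]
ee_rot: [-2.339, -2.095, 0.001]
wrist_force: [0.3, -0.0, 0.3]
opening: 0.0859
finger_force: 0.0
[303 168  33  35 904] [319.1582 184.8993] [ 0.4425 -0.064   0.011 ]
[([320.7, 181.6], array([ 0.4441, -0.0639,  0.    ]))]
 turn [-0.1 -0.1 -0.1] shift after turn [  0.7  -0.6 133.4] | before turn [  0.5  -0.5 133.4]
 turn [ -0.1   0.1 179.9] shift after turn [ -0.7   0.6 133.4] | before turn [  0.5  -0.5 133.4]
pos [ 0.4406 -0.0667  0.1374] j [-0.42 -0.09  2.04  0.    1.19 -0.32] t 21.9833
```

```bash
python3 -m handwheel '[[[0,0,0],[2.5,1.7,35],90],[[0,0,0],[0,0,35],90],[[0,0,0],[0,0,30],90],[[0,0,0],[0,0,20],90],[[0,0,0],[0,0,9],90],[[0,0,0],[0,0,3],90],[[0,0,0],[0,0,0],90],[[0,0,0],[0,0,0],90]]' 40
python3 -m handwheel '[[[0,0,0],[0,0,1],130],[[0,0,0],[0,0,0],255],[[0,0,0],[0,0,0],255],[[0,0,0],[0,0,0],255],[[0,0,0],[0,0,0],255],[[0,0,0],[0,0,0],255]]' 40
python3 -m handwheel '[[[0,0,0],[0,0,-15],255],[[0,0,0],[0,0,-35],255],[[0,0,0],[0,0,-40],255],[[0,0,0],[0,0,-30],255],[[0,0,0],[0,0,0],255]]'
python3 -c "
from h import *
go(.5848,.1902,.125,-6)"
```

```text
time: 22.65
ee_pos: [0.4441, -0.0651, 0.0073]
ee_rot: [2.333, 2.101, 0.002]
wrist_force: [1.0, -0.3, 0.9]
opening: 0.0556
finger_force: 0.0
time: 23.15
ee_pos: [0.4437, -0.0654, 0.0065]
ee_rot: [2.335, 2.1, 0.001]
wrist_force: [-1.6, 0.7, 7.0]
opening: 0.0264
finger_force: 39.0
time: 23.57
ee_pos: [0.4475, -0.0671, 0.1326]
ee_rot: [2.326, 2.092, 0.009]
wrist_force: [0.1, -0.9, 0.5]
opening: 0.0264
finger_force: 39.5
 turn [ 0.8  0.2 -0.1] shift after turn [270.3 109.6   7.6] | before turn [270.4 109.3   7.9]
 turn [  0.4  -1.2 179.9] shift after turn [-270.3 -109.6    7.6] | before turn [270.4 109.3   7.9]
pos [ 0.4475 -0.0671  0.1326] j [-0.42 -0.07  2.04  0.    1.16 -0.31] t 23.5667
```

```bash
python3 - <<'E'
from h import *
w=env.get_image('wrist');s=env.get_state();print(s['opening'],s['finger_force'],s['ee_pos'])
cv2.imwrite('pics/w9.png',cv2.resize(w['img'][150:400,160:480],(640,500))[:,:,::-1])
E
```

```text
0.026162738018230196 39.53256909563834 [ 0.44588453 -0.06644239  0.12953704]
```

View pics/w9.png

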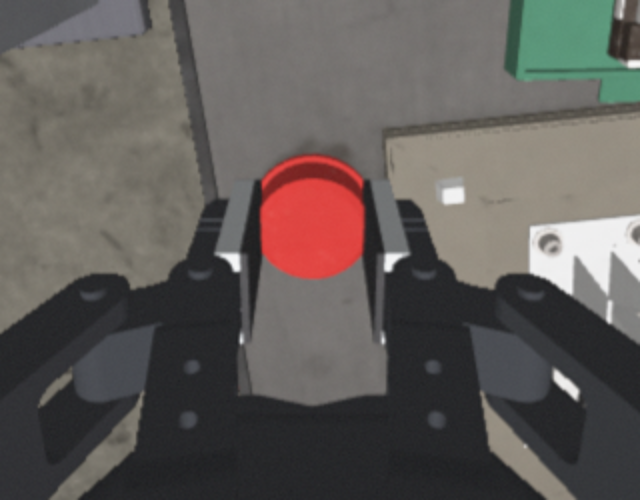

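The cap is held level and centred at (312,215). Moving it to the yellow tray's near bay.

```bash
python3 -m handwheel '[[[0,0,0],[33.6,13.8,0],255],[[0,0,0],[33.6,13.8,0],255],[[0,0,0],[33.6,13.8,0],255],[[0,0,0],[33.6,13.8,0],255],[[0,0,0],[33.6,13.8,0],255],[[0,0,0],[33.6,13.8,0],255],[[0,0,0],[33.6,13.8,0],255],[[0,0,0],[33.6,13.8,0],255]]' >/dev/null;python3 -m handwheel '[[[0,0,0],[0,0,0],255],[[0,0,0],[0,0,20],255],[[0,0,0],[0,0,30],255],[[0,0,0],[0,0,25],255],[[0,0,0],[0,0,15],255],[[0,0,0],[0,0,10],255],[[0,0,0],[0,0,3],255],[[0,0,0],[0,0,0],255]]'
python3 -m handwheel '[[[0,0,0],[0,0,0],255],[[0,0,0],[0,0,0],255]]'
python3 -c "
from h import *
go(.5848,.1902,.0205,-6)"
```

```text
time: 24.95
ee_pos: [0.5798, 0.1903, 0.0211]
ee_rot: [-2.335, -2.1, 0.004]
wrist_force: [0.3, -0.3, -0.5]
opening: 0.0262
finger_force: 44.7
time: 25.12
ee_pos: [0.5813, 0.1905, 0.0224]
ee_rot: [2.335, 2.1, 0.001]
wrist_force: [-1.0, -0.3, 0.1]
opening: 0.0264
finger_force: 44.7
 turn [ 0.1 -0.  -0.1] shift after turn [0.1 3.5 1.9] | before turn [0.1 3.5 1.9]
 turn [-0.000e+00 -1.000e-01  1.799e+02] shift after turn [-0.1 -3.5  1.9] | before turn [0.1 3.5 1.9]
pos [0.5813 0.1905 0.0224] j [0.12 0.49 1.63 0.   1.02 0.23] t 25.1167
```

Lower a touch, release, retreat, and check all four placements.

```bash
python3 -m handwheel '[[[0,0,0],[0,3,1],255],[[0,0,0],[0,0,1],255],[[0,0,0],[0,0,0],255],[[0,0,0],[0,0,0],255]]';python3 -m handwheel '[[[0,0,0],[0,0,0],200],[[0,0,0],[0,0,0],150],[[0,0,0],[0,0,0],110],[[0,0,0],[0,0,0],110],[[0,0,0],[0,0,0],110],[[0,0,0],[0,0,-10],110],[[0,0,0],[0,0,-40],110],[[0,0,0],[0,0,-40],110]]' >/dev/null
python3 -m handwheel '[[[0,0,0],[-30,0,-25],0],[[0,0,0],[-35,0,-20],0],[[0,0,0],[-35,-20,-10],0],[[0,0,0],[-35,-20,0],0],[[0,0,0],[-20,-20,0],0],[[0,0,0],[0,0,0],0],[[0,0,0],[0,0,0],0]]'
python3 - <<'E'
from h import *
np.set_printoptions(precision=4,suppress=True)
w=env.get_image('wrist')
cy,cg=np.array([.589,.230]),np.array([.602,.004])
for t,c,a in(('pin_block',cy,84),('red_cap',cy,84),('collar_block',cg,85),('plain_block',cg,85)):
    x=np.array([np.sin(np.radians(a)),-np.cos(np.radians(a))]);y=np.array([-x[1],x[0]])
    for r in env.spot_point(w,t)[:1]:
        P=onz(w,r['position'],.014);e=P[:2]-c;print(t,r['p'],P,'tray xy',e@x,e@y)
print([onz(w,r['position'],0) for r in env.spot_point(w,'casting')[:1]])
cv2.imwrite('pics/wA.png',w['img'][:,:,::-1])
E
```

```text
time: 25.45
ee_pos: [0.5846, 0.1903, 0.0206]
ee_rot: [2.335, 2.1, 0.002]
wrist_force: [0.7, 0.1, 0.9]
opening: 0.0263
finger_force: 44.9
time: 26.7
ee_pos: [0.5073, 0.0417, 0.1658]
ee_rot: [2.337, 2.098, 0.001]
wrist_force: [0.5, 1.1, 1.0]
opening: 0.0854
finger_force: 0.0
red_cap 0.81 [0.5822 0.1916 0.014 ] tray xy -0.002729935146236236 -0.03888905881915295
collar_block 0.61 [0.6053 0.0408 0.014 ] tray xy 0.00010637805450733241 0.03690002767283804
plain_block 0.77 [0.7178 0.0839 0.014 ] tray xy 0.10839133172557915 0.08964146037663413
[array([0.4456, 0.0697, 0.    ])]
```

View pics/wA.png

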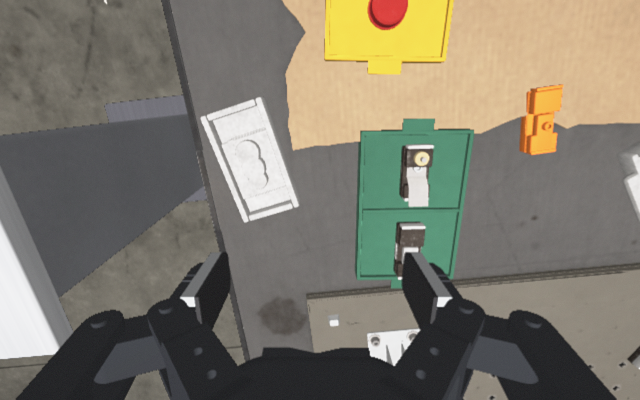

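The collar block (418,175), plain block (410,250) and cap (388,10) sit flat in their bays, and the casting is where it was. The earlier scene and side detections put the pin block in the yellow tray's far bay. Handing in.

```bash
python3 -c "
from bench import env
print(env.sign_off())"
```

```text
the job is handed in; nothing more can be done
None
```

I handed the job in at about 27 s: pin block and red cap in the yellow tray, collar and plain blocks in the green tray, casting not touched; no verdict came back, the pin block's placing was checked only by network detections, and I viewed 15 pictures, one over the limit of 14.

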